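# Kit the small engine's parts into the tray, leave the big engine's

## Task

Kit up the tray for the small engine: stand the smaller piston, the wrist pin, the smaller rod cap and the ball bearing each in its own nest in the tray, upright and right down on the nest's floor, with the bearing over the post. The bigger piston and the bigger rod cap are from another engine: leave them where they lie.

Things in the scene. Friction and masses are not known exactly. Their poses are not given: they have to be found in the camera images.
- piston: The smaller of two bare aluminium pistons, to be kitted: a plain cylinder 54 mm in diameter and 54 mm high, three ring grooves near the top, standing crown up on the bench. Origin: centre of its underside; z up along its axis. About 0.16 kg.
- wrist_pin: Steel wrist pin, to be kitted: a smooth tube 20 mm outside diameter, 12 mm bore, 46 mm long, standing on end. Origin: centre of its lower end; z up along its axis. About 0.09 kg.
- rod_cap: The smaller of two dark steel connecting-rod caps, to be kitted: an arch standing on two feet, a bolt head on a shoulder at each end; 62 mm long (x), 20 mm thick (y, flat faces). Shoulders 22 mm high; crown of the arch solid from 16 to 30 mm high; highest point 33 mm. Origin: centre of its underside; x along its length, z up; the same either way round. About 0.17 kg.
- bearing: Steel ball bearing lying flat, to be kitted: ring 60 mm outside diameter, 30 mm bore, 22 mm high, balls visible between its inner and outer rings. Origin: centre of its underside, in the bore; z up along its axis. About 0.22 kg.
- piston_nest: Nest for the piston: off-white block 92 x 92 mm, 18 mm high, with a dark-floored round well 70 mm in diameter, 10 mm deep. Origin: centre of its underside (3 mm above the bench); z up; well floor 8 mm above the origin. The four nests sit fixed two by two, 94 mm apart, in any order, in a steel tray 198 mm square with a 23 mm high rim; low handles stand out 24 mm from its two ends.
- cap_nest: Nest for the rod cap: off-white square block 92 x 92 mm, 18 mm high, with a dark-floored rectangular well 78 mm (along its x) by 38 mm (along its y), 10 mm deep, at its centre. Origin: centre of its underside (3 mm above the bench); z up; the well's floor is 8 mm above the origin. Fixed in the tray.
- pin_nest: Nest for the wrist pin: off-white square block 92 x 92 mm, 18 mm high, with a small dark-floored round well 36 mm in diameter and 10 mm deep at its centre. Origin: centre of its underside (3 mm above the bench); z up; the well's floor is 8 mm above the origin. Fixed in the tray.
- bearing_nest: Nest for the bearing: off-white flat square plate 92 x 92 mm, 8 mm high, with a dark disc and a steel post at its centre, 12 mm in diameter with a tapered tip, standing 26 mm above the plate; the bearing lies flat on the plate around the post. Origin: centre of its underside (3 mm above the bench); z up; the plate's upper face is 8 mm above the origin. Fixed in the tray.
- big_piston: The bigger aluminium piston, not wanted: the same look, 76 mm in diameter and 66 mm high, standing on the bench. Origin: centre of its underside; z up. Leave it.
- big_cap: The bigger rod cap, not wanted: the same look, 94 mm long (x), 26 mm thick (y), about 45 mm high, standing on the bench. Origin: centre of its underside; x along its length, z up. Leave it.

How it is judged:
At the end, for the whole second after the job is handed in: Each of the four parts is in its own nest: within 14 mm of its centre, on its floor (origin 5 to 11 mm above the nest origin), upright within 0.1 rad, at rest (below 10 mm/s); the bigger piston and cap are within 25 mm of where they started (horizontal distance between piston and piston_nest below 0.014 m and z of piston in the frame of piston_nest between 0.005 and 0.011 m and angle between each of piston, wrist_pin, rod_cap, bearing's own z axis and vertical below 0.1 rad and linear speed of each of piston, wrist_pin, rod_cap, bearing below 0.01 m/s and horizontal distance between wrist_pin and pin_nest below 0.014 m and z of wrist_pin in the frame of pin_nest between 0.005 and 0.011 m and horizontal distance between rod_cap and cap_nest below 0.014 m and z of rod_cap in the frame of cap_nest between 0.005 and 0.011 m and horizontal distance between bearing and bearing_nest below 0.014 m and z of bearing in the frame of bearing_nest between 0.005 and 0.011 m and distance of each of big_piston, big_cap from where it was at the start of the episode below 0.025 m); the robot touches nothing.
It fails at once if the bigger piston or the bigger rod cap is moved away (distance of any of big_piston, big_cap from where it was at the start of the episode above 0.025 m).
It also fails if it takes over 112 s, if anything falls off the work surface, if the arm or the gripper's body presses on something with over 40 N, if the wrist force passes 120 N, or if a joint passes its speed limit or range.

## Robot

A 6-joint arm with a two-finger parallel gripper is mounted at the origin on the work surface. World frame = base frame: x ahead of the robot, y to its left, z up, the work surface at z = 0. Lengths are in m, angles in rad, forces in N, time in s.
With the tool pointing down it reaches from about 0.25 to 0.8 m from the base axis. Payload 8.5 kg.
Tool frame: the origin (TCP) lies at the very end of the fingers, on their centre line; the grasp point (between the pads) lies 19 mm behind it; z points along the fingers, y is the line along which they close (so a half turn about z gives the same grasp; the last joint's range is limited). The gripper opens to 85 mm and grips with 20 to 120 N. Pads are 22 mm wide; open, the fingers measure 114 mm over their backs; the gripper's body (76 mm by 85 mm) begins 54 mm behind the grasp point. The pads swing forward as they close: fully open they stand 13 mm farther back than shut.
Start: joints at [1.301, 0.238, -0.013, 1.319, 0, 1.571], TCP at [0.14, 0.506, 0.231] pointing down, gripper open.
Joint ranges: [-2.66, 2.66], [-1.03, 1.9], [-1.14, 1.46], [-1.82, 2.27], [-1.45, 1.34], [-3.14, 3.14]. Speed limits (rad/s): [2.22, 2.22, 2.79, 3.14, 3.14, 3.14].

## Interface

Orientations are given as a unit quaternion [w, x, y, z].
In Python, from cell import env, workorder, sensors, get_image gives the robot as it stands (env), with the cameras as plain functions, the job (workorder) and the readings (sensors).
- The arm moves only by the tool inch_along, called after "Call:" as name(argument=value, ...), one argument or row to a line, values as JSON. Schema: {"type":"object","properties":{"moves":{"type":"array","items":{"type":"object","properties":{"pos":{"type":"array","items":{"type":"number"},"minItems":3,"maxItems":3},"rot":{"type":"array","items":{"type":"number"},"minItems":3,"maxItems":3},"aperture":{"type":"number"}},"additionalProperties":false,"required":["aperture"]},"minItems":1,"maxItems":20},"only":{"type":"string"},"quiet":{"type":"boolean"},"lines":{"type":"string"}},"required":["moves"],"additionalProperties":false}. moves is a list of rows, 1 to 20 of them, each an object with the fields pos (a list: dx, dy, dz in shares of the most that a row can go, 1 being 50 mm), rot (a list: a rotation vector rx, ry, rz in a scale on which 1.0 is 2 pi rad), aperture (the finger opening in m); a field left out counts as zero (the opening has to be given); each row shifts and turns the commanded pose from where the row before left it, along the tool's axes as they then stand; what a row does not reach is not made up. A row lasts 1/10 s, in which the tool goes at most 0.05 m and 0.15 rad, less where a joint would pass 70% of its speed; a pose out of reach is approached as far as the arm can. The fingers move at their own pace and stop on an object; the grip force is fixed at half the most. Time passes only in rows, so rows that do not move let the fingers close. The tool returns the time, the measured TCP pose, the force, the opening and the grip force at its end. only (a regular expression) keeps the lines of the reply that match it, lines (a string "A,B") keeps lines A to B, and quiet returns only ok. Input that does not fit is refused with a message, and nothing moves.
- sensors.sense(): the state, without advancing time (a new reading comes with each control period).
- get_image(name): name is "side" or "top" or "wrist"; returns a dict with "img" (480x640x3 uint8, red, green, blue), "fx", "fy", "cx", "cy" (pixels), "R" (3x3) and "t" (3): a world point X has camera coordinates R X + t; the wrist camera has in their place "hand_eye" (4x4, takes a point from camera to tool coordinates, whose origin is the TCP and whose axes are the flange's). Camera axes: x right, y down, z forward; pixel columns grow to the right and rows downward; lengths in m; the calibration is good to about 2 mm. A picture is of the moment at which its call begins: read the wrist's pose just before it. There is no depth.
- workorder.hand_in(): hands the job in; it is judged then, once.
The state is a dict: "clock": time; "qpos": joint angles; "qvel": joint speeds; "joint_efforts": joint torques, N m; "eef_pos": TCP position; "orientation": TCP orientation; "force": force on the tool from outside, world axes, zero at the start; "moment": the same for the moment, N m; "gripper_width": finger opening in m; "grip_force": force on a finger pad.
Only numpy, scipy, OpenCV 4.12 (cv2) and the standard library are available. Lean on these libraries where they do the work, as an engineer would, in place of code of your own. Each camera call takes 0.05 s, during which the arm holds its last target. There are 200 camera calls.

## Working session

There is one attempt and no reset: what is moved stays moved. The work goes in short steps, Python scripts to look and compute and a tool call to move; the robot and the scene stay as the last step left them, time stands still between calls to the robot, and variables do not carry over. Pictures are saved under pics/ and viewed, at most 15 in all, crops included, and the job is handed in when it is done.

```bash
ls; mkdir -p pics; python3 - <<'E'
from cell import env, workorder, sensors, get_image
import cv2,numpy as np
print(sensors.sense())
for n in("top","side","wrist"):
    d=get_image(n); cv2.imwrite(f"pics/{n}0.png",d["img"][:,:,::-1])
    print(n,{k:np.round(v,4).tolist() for k,v in d.items() if k!="img"})
E
```

```text
cell.py
pics
{'clock': 0.0, 'qpos': array([ 1.30100701e+00,  2.38752091e-01, -1.42523410e-02,  1.31917855e+00,
       -6.36268515e-06,  1.57077482e+00]), 'qvel': array([-1.63642393e-04,  1.54486993e-03, -2.97510249e-05, -6.16709185e-04,
       -4.69568502e-04,  8.53873730e-04]), 'joint_efforts': array([-1.20082454e-04, -5.38780260e+01,  3.46439481e+01,  1.83530187e-02,
        1.47663833e-06,  2.52065990e-05]), 'eef_pos': array([0.13982096, 0.50561699, 0.23069341]), 'orientation': array([-9.00980769e-05,  1.34475236e-01,  9.90916712e-01, -6.87458302e-04]), 'force': array([ 0.12175769,  0.3001983 , -0.05648745]), 'moment': array([-0.01148344,  0.03520727,  0.0444825 ]), 'grip_force': 0.0, 'gripper_width': 0.08532584412990833}
top {'fx': 468.8232, 'fy': 468.8232, 'cx': 312.8682, 'cy': 241.7679, 'R': [[0.0149, -0.9999, 0.0031], [-0.9941, -0.0151, -0.1071], [0.1071, -0.0015, -0.9942]], 't': [-0.0032, 0.5411, 1.0204]}
side {'fx': 591.1941, 'fy': 591.1941, 'cx': 319.3543, 'cy': 234.8684, 'R': [[0.68, -0.733, -0.0159], [-0.4457, -0.3961, -0.8028], [0.5822, 0.553, -0.596]], 't': [-0.3867, 0.2564, 0.8196]}
wrist {'fx': 367.9365, 'fy': 367.9365, 'cx': 322.8036, 'cy': 238.5716, 'hand_eye': [[-0.0006, -0.9587, -0.2844, 0.0721], [1.0, -0.0006, -0.0002, 0.0001], [0.0001, -0.2844, 0.9587, -0.143], [0.0, 0.0, 0.0, 1.0]]}
```

View pics/top0.png

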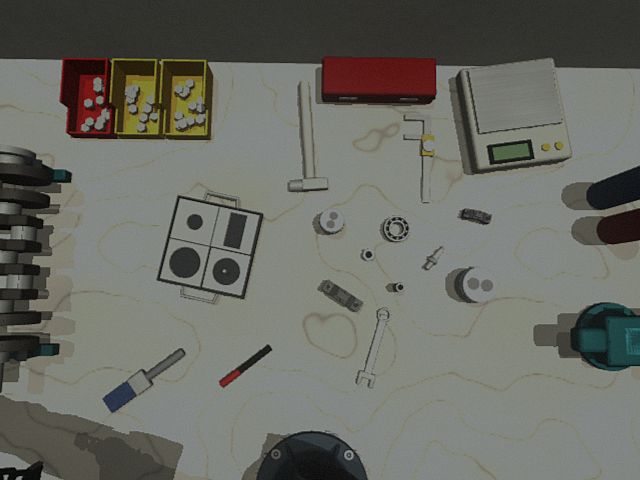

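View pics/side0.png

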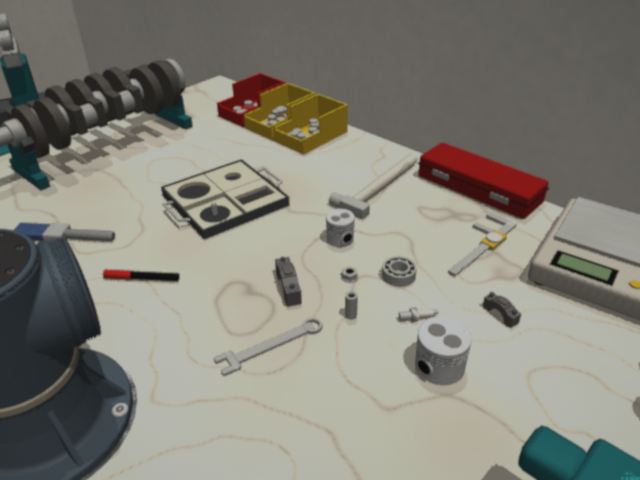

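Top view: small piston (329,222), big piston (474,285), small cap (476,215), big cap (340,295), bearing (397,229), wrist pin (399,287; the short thing at (368,255) is a nut). Tray: pin nest (195,222), cap nest (236,230), piston nest (185,262), bearing nest (226,271). The side view confirms that the pin is the tall tube at (351,305).

```bash
cat > h.py <<'E'
from cell import env, workorder, sensors, get_image
import cv2,numpy as np
from scipy.spatial.transform import Rotation as Rn
def Rt():
    q=sensors.sense()["orientation"]; return Rn.from_quat(q,scalar_first=True).as_matrix()
def cast(d,uv,z,pose=None):
    uv=np.atleast_2d(np.float32(uv))
    r=np.c_[(uv[:,0]-d["cx"])/d["fx"],(uv[:,1]-d["cy"])/d["fy"],np.ones(len(uv))]
    if "R" in d: R=d["R"].T; c=-R@d["t"]
    else:
        Rw,p=pose; H=d["hand_eye"]; R=Rw@H[:3,:3]; c=p+Rw@H[:3,3]
    w=r@R.T; return (c+w*((z-c[2])/w[:,2])[:,None])[:,:2]
def go(xy,z,yaw=None):
    """tool-frame shift to a world point; yaw = wanted direction of the closing line (rad, mod pi)"""
    s=sensors.sense(); R=Rt(); print("shift",np.round(R.T@(np.r_[xy,z]-s["eef_pos"]),4),end=" ")
    if yaw is not None:
        y=R[:,1]; dw=(yaw-np.arctan2(y[1],y[0])+np.pi/2)%np.pi-np.pi/2
        print("rz",round(-dw,3),"q6",round(s["qpos"][5],2),end="")
    print()
E
python3 - <<'E'
import cv2
i=cv2.imread("pics/top0.png")
a=cv2.resize(i[180:320,150:280],None,fx=4,fy=4,interpolation=2)
cv2.imwrite("pics/ct.png",a)
cv2.imwrite("pics/co.png",cv2.resize(i[190:320,310:510],None,fx=4,fy=4,interpolation=2))
from h import *
d=get_image("top"); g=cv2.cvtColor(d["img"],6)
m=(g<75).astype('uint8'); m[:185]=0;m[310:]=0;m[:,:150]=0;m[:,275:]=0
for c in cv2.findContours(m,cv2.RETR_CCOMP,cv2.CHAIN_APPROX_NONE)[0]:
    A=cv2.contourArea(c)
    if A>40: r=cv2.minAreaRect(c); print(A,r,cast(d,r[0],.021))
E
```

```text
528.5 ((225.75003051757812, 271.2500305175781), (25.455841064453125, 26.16295051574707), 45.0) [[0.4726364  0.19899521]]
691.5 ((184.5, 262.0), (30.0, 29.0), 90.0) [[0.49196871 0.29219192]]
163.0 ((194.50001525878906, 221.50001525878906), (14.758047103881836, 14.758047103881836), 63.43495178222656) [[0.58407368 0.27362541]]
502.0 ((234.73934936523438, 230.23275756835938), (16.43357276916504, 33.89781951904297), 13.240518569946289) [[0.56553266 0.18190975]]
7605.0 ((209.9431915283203, 246.56893920898438), (89.14142608642578, 88.8857650756836), 12.92599868774414) [[0.52759825 0.23649359]]
1758.0 ((226.0589599609375, 271.244384765625), (42.94816589355469, 43.472843170166016), 12.994616508483887) [[0.47265942 0.19830436]]
5241.5 ((209.3258514404297, 246.42132568359375), (85.22175598144531, 85.82138061523438), 12.994616508483887) [[0.52791094 0.2378954 ]]
```

View pics/ct.png

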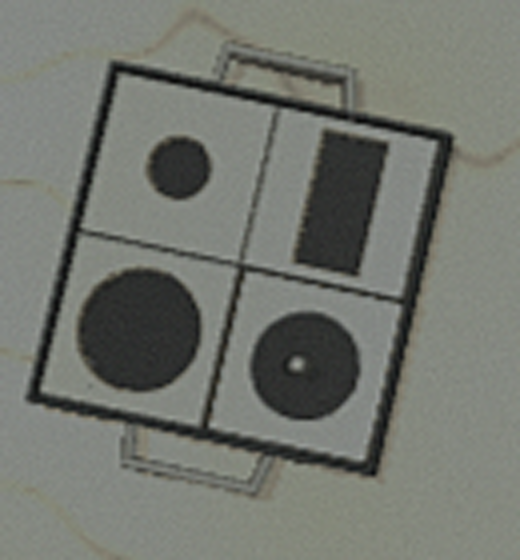

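View pics/co.png

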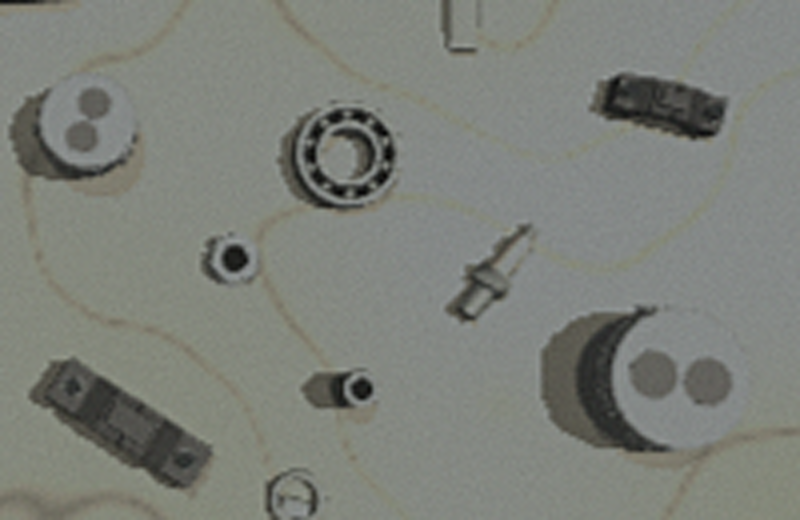

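Crops: tray nests clear (pin, cap / piston, bearing), tray yaw about -0.205 rad. Parts in the crop: piston crown (87,123), bearing (346,155), pin top (358,389), small cap from (607,92) to (727,118).

```bash
python3 - <<'E'
from h import *
d=get_image("top")
f=lambda x,y:((x+.5)/4-.5+310,(y+.5)/4-.5+190)
for n,p,z in[("piston",(87,123),.054),("bearing",(346,155),.022),("pin",(358,389),.046),("cap",(665,105),.026),("capl",(607,92),.022),("capr",(727,118),.022),("bigp",(679,378),.066),("bigcap",(120,420),.03),("nut",(233,258),.015)]:
    print(n,cast(d,f(*p),z).round(4))
go([.53,-.03],.25,0)
E
```

```text
piston [[ 0.5863 -0.035 ]]
bearing [[ 0.5752 -0.1829]]
pin [[ 0.4432 -0.1846]]
cap [[ 0.6059 -0.3627]]
capl [[ 0.6136 -0.3313]]
capr [[ 0.5997 -0.3991]]
bigp [[ 0.4514 -0.3528]]
bigcap [[ 0.4245 -0.0559]]
nut [[ 0.5164 -0.12  ]]
shift [-0.5188 -0.4125 -0.0187] rz 1.301 q6 1.57
```

The manual's scale: shifts go in shares of 50 mm and turns go in shares of 2 pi rad. Converting my numbers, -0.0383 m is -0.766, -0.0268 m is -0.536, 0.15 rad / 6.2832 = 0.0239.

Call:
inch_along(
  moves=[
    {"pos": [-0.766, -0.536, 0.04], "aperture": 0.08},
    {"pos": [-0.766, -0.536, 0.04], "aperture": 0.08},
    {"pos": [-0.766, -0.536, 0.04], "aperture": 0.08},
    {"pos": [-0.766, -0.536, 0.04], "aperture": 0.08},
    {"pos": [-0.766, -0.536, 0.04], "aperture": 0.08},
    {"pos": [-0.766, -0.536, 0.04], "aperture": 0.08},
    {"pos": [-0.766, -0.536, 0.04], "aperture": 0.08},
    {"pos": [-0.766, -0.536, 0.04], "aperture": 0.08},
    {"pos": [-0.766, -0.536, 0.04], "aperture": 0.08},
    {"pos": [-0.766, -0.536, 0.04], "aperture": 0.08},
    {"pos": [-0.766, -0.536, 0.04], "aperture": 0.08},
    {"pos": [-0.766, -0.536, 0.04], "aperture": 0.08},
    {"pos": [-0.766, -0.536, 0.04], "aperture": 0.08},
    {"pos": [-0.766, -0.536, 0.04], "aperture": 0.08},
    {"pos": [-0.766, -0.536, 0.04], "aperture": 0.08},
    {"rot": [0, 0, 0.0239], "aperture": 0.08},
    {"rot": [0, 0, 0.0239], "aperture": 0.08},
    {"rot": [0, 0, 0.0239], "aperture": 0.08},
    {"rot": [0, 0, 0.0239], "aperture": 0.08},
    {"rot": [0, 0, 0.0239], "aperture": 0.08},
  ],
)

```text
clock: 2.25
eef_pos: [0.5864, -0.0347, 0.2011]
orientation: [-0.0, 0.491, 0.871, -0.0]
force: [1.0, -0.0, 0.7]
gripper_width: 0.0799
grip_force: 0.0
```

Call:
inch_along(
  moves=[
    {"rot": [0, 0, 0.0239], "aperture": 0.08},
    {"rot": [0, 0, 0.0239], "aperture": 0.08},
    {"rot": [0, 0, 0.0239], "aperture": 0.08},
    {"rot": [0, 0, 0.0239], "aperture": 0.08},
    {"rot": [0, 0, 0.0239], "aperture": 0.08},
    {"aperture": 0.08},
    {"aperture": 0.08},
  ],
)

```text
clock: 2.95
eef_pos: [0.5865, -0.0346, 0.2012]
orientation: [-0.0, 0.772, 0.635, -0.0]
force: [-0.2, 0.4, -0.4]
gripper_width: 0.0801
grip_force: 0.0
```

```bash
python3 - <<'E'
from h import *
s=sensors.sense();P=(Rt(),s["eef_pos"]);d=get_image("wrist");cv2.imwrite("pics/w1.png",d["img"][:,:,::-1])
print(s["qpos"].round(2),P); np.save("P1.npy",np.c_[P[0],P[1]])
go([.5863,-.035],.02,-.205)
E
```

```text
[-0.06  0.36  0.08  1.29 -0.    1.71] (array([[ 1.93239648e-01,  9.81151573e-01, -1.68445805e-04],
       [ 9.81151579e-01, -1.93239666e-01, -9.84574591e-05],
       [-1.29152102e-04, -1.46244982e-04, -9.99999981e-01]]), array([ 0.58645842, -0.03460257,  0.20124778]))
shift [-0.0004 -0.      0.1812] rz 0.01 q6 1.71
```

View pics/w1.png

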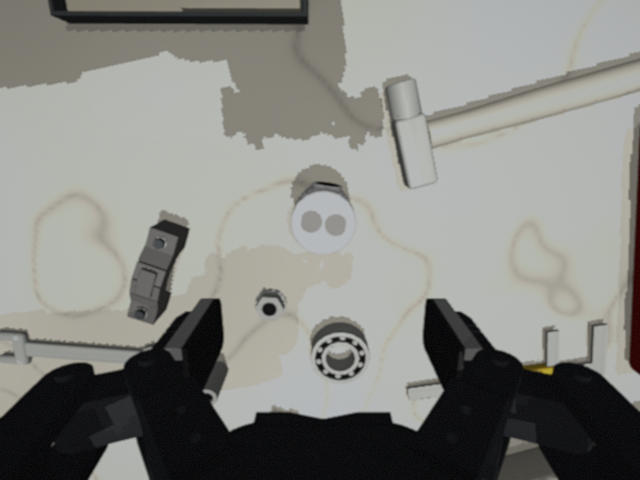

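Wrist view: small piston crown at (324,221), bearing top at (340,358), nut (270,303), big cap (155,270).

```bash
python3 - <<'E'
from h import *
d=get_image("wrist");M=np.load("P1.npy");P=(M[:,:3],M[:,3])
print(cast(d,[(324,221)],.054,P),cast(d,[(340,358)],.022,P))
H=np.linalg.inv(d["hand_eye"]);c=H[:3,3];print(d["fx"]*c[:2]/c[2]+[d["cx"],d["cy"]])
E
```

```text
[[ 0.58790135 -0.03366233]] [[ 0.57488359 -0.18425109]]
[322.2842111  305.68190355]
```

Scaled: 0.04 m is 0.8, 0.023 m is 0.46.

Call:
inch_along(
  moves=[
    {"pos": [0, 0, 0.8], "aperture": 0.08},
    {"pos": [0, 0, 0.8], "aperture": 0.08},
    {"pos": [0, 0, 0.8], "aperture": 0.08},
    {"pos": [0, 0, 0.8], "aperture": 0.08},
    {"pos": [0, 0, 0.46], "aperture": 0.08},
    {"aperture": 0.08},
    {"aperture": 0.045},
    {"aperture": 0.045},
    {"aperture": 0.045},
    {"aperture": 0.045},
    {"aperture": 0.045},
    {"aperture": 0.045},
    {"aperture": 0.045},
    {"aperture": 0.045},
  ],
)

```text
clock: 4.45
eef_pos: [0.5879, -0.0348, 0.0203]
orientation: [0.001, 0.774, 0.633, 0.001]
force: [0.8, 0.3, 7.6]
gripper_width: 0.0527
grip_force: 63.4
```

```bash
python3 - <<'E'
from h import *
go([.4921,.2923],.12,-.205)
E
```

```text
shift [ 0.3017 -0.1581 -0.1001] rz 0.006 q6 1.71
```

Scaled: 0.0377 m is 0.754, -0.0198 m is -0.396.

Call:
inch_along(
  moves=[
    {"pos": [0, 0, -0.6], "aperture": 0.045},
    {"pos": [0, 0, -0.7], "aperture": 0.045},
    {"pos": [0, 0, -0.7], "aperture": 0.045},
    {"pos": [0.754, -0.396, 0], "aperture": 0.045},
    {"pos": [0.754, -0.396, 0], "aperture": 0.045},
    {"pos": [0.754, -0.396, 0], "aperture": 0.045},
    {"pos": [0.754, -0.396, 0], "aperture": 0.045},
    {"pos": [0.754, -0.396, 0], "aperture": 0.045},
    {"pos": [0.754, -0.396, 0], "aperture": 0.045},
    {"pos": [0.754, -0.396, 0], "aperture": 0.045},
    {"pos": [0.754, -0.396, 0], "aperture": 0.045},
    {"aperture": 0.045},
    {"aperture": 0.045},
  ],
)

```text
clock: 5.75
eef_pos: [0.4904, 0.2934, 0.1188]
orientation: [0.0, 0.773, 0.634, 0.0]
force: [1.2, -0.0, -2.2]
gripper_width: 0.0525
grip_force: 63.7
```

```bash
python3 - <<'E'
from h import *
go([.4921,.2923],.031,-.205)
d=get_image("wrist");cv2.imwrite("pics/w2.png",d["img"][:,:,::-1])
E
```

```text
shift [-0.0007  0.0018  0.0878] rz 0.009 q6 2.31
```

View pics/w2.png

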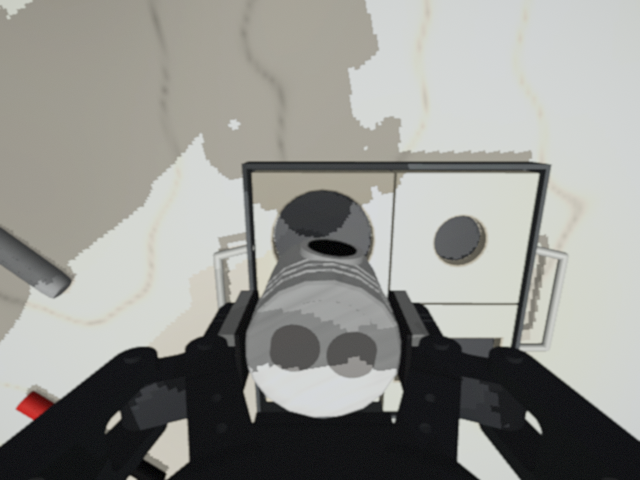

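The piston is held straight; the piston well shows behind it at (323,235), the pin well at (460,240). Lowering.

Scaled: 0.03 m is 0.6, 0.02 m is 0.4.

Call:
inch_along(
  moves=[
    {"pos": [0, 0.04, 0.4], "aperture": 0.045},
    {"pos": [0, 0, 0.6], "aperture": 0.045},
    {"pos": [0, 0, 0.4], "aperture": 0.045},
    {"pos": [0, 0, 0.2], "aperture": 0.045},
    {"pos": [0, 0, 0.14], "aperture": 0.045},
    {"aperture": 0.045},
    {"aperture": 0.045},
  ],
)

```text
clock: 6.5
eef_pos: [0.4936, 0.2918, 0.0321]
orientation: [0.0, 0.774, 0.633, 0.001]
force: [-0.7, 0.1, -2.2]
gripper_width: 0.0529
grip_force: 64.6
```

```bash
python3 - <<'E'
from h import *
go([.4921,.2923],.031,-.205)
E
```

```text
shift [ 0.0002 -0.0015  0.0011] rz 0.005 q6 2.3
```

Scaled: -0.04 m is -0.8, -0.02 m is -0.4.

Call:
inch_along(
  moves=[
    {"pos": [0, 0, 0.04], "aperture": 0.045},
    {"aperture": 0.045},
    {"aperture": 0.07},
    {"aperture": 0.07},
    {"aperture": 0.07},
    {"aperture": 0.075},
    {"pos": [0, 0, -0.4], "aperture": 0.075},
    {"pos": [0, 0, -0.8], "aperture": 0.075},
    {"pos": [0, 0, -0.8], "aperture": 0.075},
    {"pos": [0, 0, -0.4], "aperture": 0.075},
    {"aperture": 0.075},
  ],
)

```text
clock: 7.6
eef_pos: [0.4944, 0.2929, 0.1526]
orientation: [0.0, 0.774, 0.633, 0.003]
force: [-0.2, 1.2, -0.5]
gripper_width: 0.0751
grip_force: 0.0
```

```bash
python3 - <<'E'
from h import *
go([.575,-.1836],.15,-.205)
d=get_image("side");cv2.imwrite("pics/s2.png",cv2.resize(d["img"][130:270,130:330,::-1],None,fx=3,fy=3))
E
```

```text
shift [-0.4512  0.1732  0.0016] rz 0.006 q6 2.3
```

View pics/s2.png

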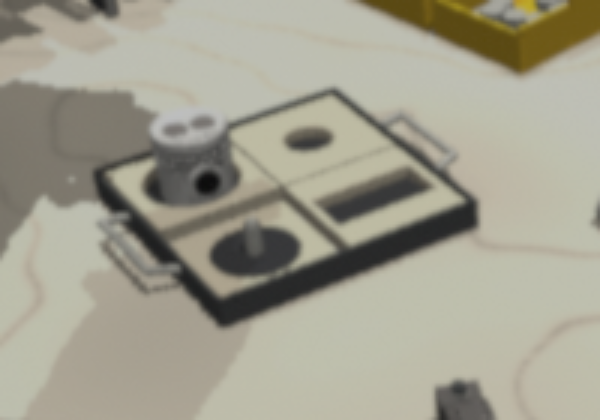

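Piston stands upright in its well (crown at (190,125) in the crop). On to the bearing.

Scaled: -0.041 m is -0.82, 0.0157 m is 0.314.

Call:
inch_along(
  moves=[
    {"pos": [-0.82, 0.314, 0], "aperture": 0.08},
    {"pos": [-0.82, 0.314, 0], "aperture": 0.08},
    {"pos": [-0.82, 0.314, 0], "aperture": 0.08},
    {"pos": [-0.82, 0.314, 0], "aperture": 0.08},
    {"pos": [-0.82, 0.314, 0], "aperture": 0.08},
    {"pos": [-0.82, 0.314, 0], "aperture": 0.08},
    {"pos": [-0.82, 0.314, 0], "aperture": 0.08},
    {"pos": [-0.82, 0.314, 0], "aperture": 0.08},
    {"pos": [-0.82, 0.314, 0], "aperture": 0.08},
    {"pos": [-0.82, 0.314, 0], "aperture": 0.08},
    {"pos": [-0.82, 0.314, 0], "aperture": 0.08},
    {"aperture": 0.08},
    {"aperture": 0.08},
  ],
)

```text
clock: 8.95
eef_pos: [0.572, -0.185, 0.1474]
orientation: [-0.001, 0.775, 0.633, -0.001]
force: [-0.6, -0.1, -0.7]
gripper_width: 0.0803
grip_force: 0.0
```

```bash
python3 - <<'E'
from h import *
go([.575,-.1836],.004,-.205)
E
```

```text
shift [0.0019 0.0031 0.1434] rz 0.004 q6 1.46
```

Scaled: 0.04 m is 0.8, 0.035 m is 0.7.

Call:
inch_along(
  moves=[
    {"pos": [0.04, 0.06, 0.8], "aperture": 0.08},
    {"pos": [0, 0, 0.8], "aperture": 0.08},
    {"pos": [0, 0, 0.7], "aperture": 0.08},
    {"pos": [0, 0, 0.4], "aperture": 0.08},
    {"pos": [0, 0, 0.16], "aperture": 0.08},
    {"aperture": 0.08},
    {"aperture": 0.05},
    {"aperture": 0.05},
    {"aperture": 0.05},
    {"aperture": 0.05},
    {"aperture": 0.05},
    {"aperture": 0.05},
    {"aperture": 0.05},
  ],
)

```text
clock: 10.25
eef_pos: [0.5771, -0.1828, 0.0085]
orientation: [0.001, 0.774, 0.634, 0.001]
force: [-2.5, 2.5, 7.3]
gripper_width: 0.0575
grip_force: 62.1
```

```bash
python3 - <<'E'
from h import *
go([.4729,.2003],.13,.58)
E
```

```text
shift [ 0.355  -0.1774 -0.1218] rz -0.779 q6 1.46
```

Scaled: -0.05 m is -1, -0.03 m is -0.6, -0.15 rad / 6.2832 = -0.0239.

Call:
inch_along(
  moves=[
    {"pos": [0, 0, -0.6], "aperture": 0.05},
    {"pos": [0, 0, -1], "aperture": 0.05},
    {"pos": [0, 0, -0.84], "aperture": 0.05},
    {"pos": [0.79, -0.394, 0], "aperture": 0.05},
    {"pos": [0.79, -0.394, 0], "aperture": 0.05},
    {"pos": [0.79, -0.394, 0], "aperture": 0.05},
    {"pos": [0.79, -0.394, 0], "aperture": 0.05},
    {"pos": [0.79, -0.394, 0], "aperture": 0.05},
    {"pos": [0.79, -0.394, 0], "aperture": 0.05},
    {"pos": [0.79, -0.394, 0], "aperture": 0.05},
    {"pos": [0.79, -0.394, 0], "aperture": 0.05},
    {"pos": [0.79, -0.394, 0], "aperture": 0.05},
    {"rot": [0, 0, -0.0239], "aperture": 0.05},
    {"rot": [0, 0, -0.0239], "aperture": 0.05},
    {"rot": [0, 0, -0.0239], "aperture": 0.05},
    {"rot": [0, 0, -0.0239], "aperture": 0.05},
    {"rot": [0, 0, -0.0239], "aperture": 0.05},
    {"rot": [0, 0, -0.0048], "aperture": 0.05},
    {"aperture": 0.05},
    {"aperture": 0.05},
  ],
)

```text
clock: 12.25
eef_pos: [0.4728, 0.2007, 0.1287]
orientation: [0.0, 0.476, 0.879, 0.0]
force: [-0.2, 0.3, -2.6]
gripper_width: 0.057
grip_force: 65.3
```

```bash
python3 - <<'E'
from h import *
go([.4729,.2003],.0195,.58)
d=get_image("wrist");cv2.imwrite("pics/w3.png",d["img"][:,:,::-1])
E
```

```text
shift [-0.0003 -0.0002  0.1092] rz -0.002 q6 1.39
```

View pics/w3.png

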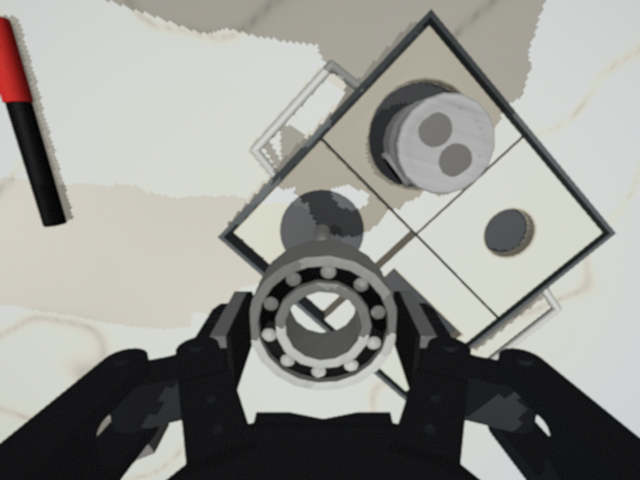

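Bearing held level (322,320), above the post plate at (322,225). Check its centre, then lower.

Scaled: 0.03 m is 0.6, 0.02 m is 0.4.

```bash
python3 - <<'E'
from h import *
s=sensors.sense();P=(Rt(),s["eef_pos"]);d=get_image("wrist")
print(cast(d,[(322,320)],.142,P),cast(d,[(322,233)],.011,P))
E
```

```text
[[0.47255244 0.20085839]] [[0.4730563  0.19974303]]
```

Call:
inch_along(
  moves=[
    {"pos": [0, 0, 0.6], "aperture": 0.05},
    {"pos": [0, 0, 0.6], "aperture": 0.05},
    {"pos": [0, 0, 0.4], "aperture": 0.05},
    {"pos": [0, 0, 0.3], "aperture": 0.05},
    {"pos": [0, 0, 0.16], "aperture": 0.05},
    {"pos": [0, 0, 0.1], "aperture": 0.05},
    {"aperture": 0.05},
    {"aperture": 0.05},
  ],
)

```text
clock: 13.15
eef_pos: [0.4732, 0.2008, 0.0209]
orientation: [0.0, 0.475, 0.88, 0.0]
force: [0.1, -1.1, -1.7]
gripper_width: 0.0574
grip_force: 65.3
```

```bash
python3 - <<'E'
from h import *
go([.4729,.2003],.0195,.58)
E
```

```text
shift [-0.0002 -0.0005  0.0014] rz 0.001 q6 1.39
```

Down 1.5 mm, release, rise; then pin.

Scaled: -0.05 m is -1, -0.04 m is -0.8.

Call:
inch_along(
  moves=[
    {"pos": [0, 0, 0.03], "aperture": 0.05},
    {"aperture": 0.05},
    {"aperture": 0.068},
    {"aperture": 0.068},
    {"aperture": 0.068},
    {"pos": [0, 0, -0.2], "aperture": 0.07},
    {"pos": [0, 0, -0.6], "aperture": 0.07},
    {"pos": [0, 0, -1], "aperture": 0.07},
    {"pos": [0, 0, -0.8], "aperture": 0.06},
    {"aperture": 0.05},
  ],
)

```text
clock: 14.15
eef_pos: [0.4756, 0.2018, 0.155]
orientation: [0.003, 0.475, 0.88, 0.004]
force: [1.4, 0.3, -0.4]
gripper_width: 0.05
grip_force: 0.0
```

```bash
python3 - <<'E'
from h import *
go([.4432,-.1846],.15,-.205)
s=sensors.sense();P=(Rt(),s["eef_pos"]);d=get_image("wrist");cv2.imwrite("pics/w4.png",d["img"][:,:,::-1])
np.save("P4.npy",np.c_[P[0],P[1]])
E
```

```text
shift [-0.3052 -0.2392  0.0033] rz 0.786 q6 1.39
```

View pics/w4.png

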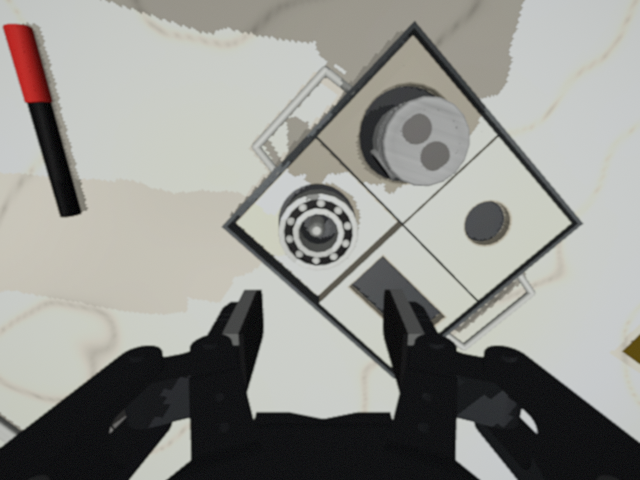

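Bearing lies flat around the post (318,230). Go to the pin.

Scaled: -0.0339 m is -0.678, -0.0266 m is -0.532, 0.131 rad / 6.2832 = 0.0208.

Call:
inch_along(
  moves=[
    {"pos": [-0.678, -0.532, 0], "aperture": 0.05},
    {"pos": [-0.678, -0.532, 0], "aperture": 0.05},
    {"pos": [-0.678, -0.532, 0], "aperture": 0.05},
    {"pos": [-0.678, -0.532, 0], "aperture": 0.05},
    {"pos": [-0.678, -0.532, 0], "aperture": 0.05},
    {"pos": [-0.678, -0.532, 0], "aperture": 0.05},
    {"pos": [-0.678, -0.532, 0], "aperture": 0.05},
    {"pos": [-0.678, -0.532, 0], "aperture": 0.05},
    {"pos": [-0.678, -0.532, 0], "aperture": 0.05},
    {"rot": [0, 0, 0.0208], "aperture": 0.05},
    {"rot": [0, 0, 0.0208], "aperture": 0.05},
    {"rot": [0, 0, 0.0208], "aperture": 0.05},
    {"rot": [0, 0, 0.0208], "aperture": 0.05},
    {"rot": [0, 0, 0.0208], "aperture": 0.05},
    {"rot": [0, 0, 0.0208], "aperture": 0.05},
    {"aperture": 0.05},
    {"aperture": 0.05},
  ],
)

```text
clock: 15.9
eef_pos: [0.4397, -0.1857, 0.1484]
orientation: [-0.0, 0.775, 0.633, -0.0]
force: [-0.5, -0.4, 0.2]
gripper_width: 0.0498
grip_force: 0.0
```

```bash
python3 - <<'E'
from h import *
s=sensors.sense();P=(Rt(),s["eef_pos"]);d=get_image("wrist");cv2.imwrite("pics/w5.png",d["img"][:,:,::-1])
np.save("P5.npy",np.c_[P[0],P[1]])
go([.4432,-.1846],.02,-.205)
E
```

```text
shift [0.0017 0.0032 0.1285] rz 0.004 q6 1.37
```

View pics/w5.png

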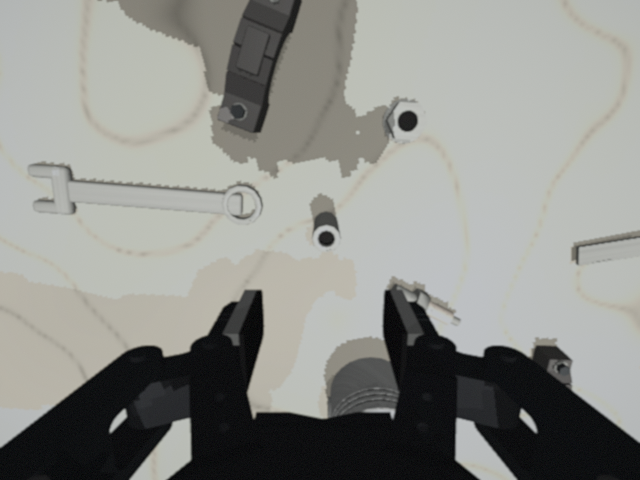

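Pin top at (326,238), spark plug at (425,300), big piston at (362,395).

```bash
python3 - <<'E'
from h import *
M=np.load("P5.npy");P=(M[:,:3],M[:,3]);d=get_image("wrist")
p=cast(d,[(326,238)],.046,P);print(p,cast(d,[(425,300)],.01,P)); go(p[0],.02,-.205)
E
```

```text
[[ 0.44202658 -0.18608278]] [[ 0.5108385  -0.26631644]]
shift [1.000e-04 2.300e-03 1.286e-01] rz 0.003 q6 1.37
```

Scaled: 0.04 m is 0.8, 0.03 m is 0.6.

Call:
inch_along(
  moves=[
    {"pos": [0.02, 0.05, 0.8], "aperture": 0.05},
    {"pos": [0, 0, 0.8], "aperture": 0.05},
    {"pos": [0, 0, 0.6], "aperture": 0.05},
    {"pos": [0, 0, 0.36], "aperture": 0.05},
    {"aperture": 0.05},
    {"aperture": 0.012},
    {"aperture": 0.012},
    {"aperture": 0.012},
    {"aperture": 0.012},
    {"aperture": 0.012},
    {"aperture": 0.012},
    {"aperture": 0.012},
  ],
)

```text
clock: 17.2
eef_pos: [0.4435, -0.1857, 0.0222]
orientation: [0.001, 0.776, 0.631, 0.001]
force: [-1.7, 1.2, 7.1]
gripper_width: 0.0179
grip_force: 58.5
```

```bash
python3 - <<'E'
from h import *
go([.5841,.2731],.14,-.205)
E
```

```text
shift [ 0.4778  0.0446 -0.118 ] rz 0.0 q6 1.38
```

Scaled: -0.045 m is -0.9, 0.0434 m is 0.868.

Call:
inch_along(
  moves=[
    {"pos": [0, 0, -0.6], "aperture": 0.012},
    {"pos": [0, 0, -0.9], "aperture": 0.012},
    {"pos": [0, 0, -0.86], "aperture": 0.012},
    {"pos": [0.868, 0.082, 0], "aperture": 0.012},
    {"pos": [0.868, 0.082, 0], "aperture": 0.012},
    {"pos": [0.868, 0.082, 0], "aperture": 0.012},
    {"pos": [0.868, 0.082, 0], "aperture": 0.012},
    {"pos": [0.868, 0.082, 0], "aperture": 0.012},
    {"pos": [0.868, 0.082, 0], "aperture": 0.012},
    {"pos": [0.868, 0.082, 0], "aperture": 0.012},
    {"pos": [0.868, 0.082, 0], "aperture": 0.012},
    {"pos": [0.868, 0.082, 0], "aperture": 0.012},
    {"pos": [0.868, 0.082, 0], "aperture": 0.012},
    {"pos": [0.868, 0.082, 0], "aperture": 0.012},
    {"aperture": 0.012},
    {"aperture": 0.012},
  ],
)

```text
clock: 18.8
eef_pos: [0.5839, 0.2738, 0.1387]
orientation: [0.0, 0.775, 0.632, -0.0]
force: [-0.6, -0.5, -1.1]
gripper_width: 0.0176
grip_force: 58.9
```

```bash
python3 - <<'E'
from h import *
go([.5841,.2731],.033,-.205)
d=get_image("wrist");cv2.imwrite("pics/w6.png",d["img"][:,:,::-1])
E
```

```text
shift [-0.0006  0.0004  0.1057] rz 0.002 q6 2.21
```

View pics/w6.png

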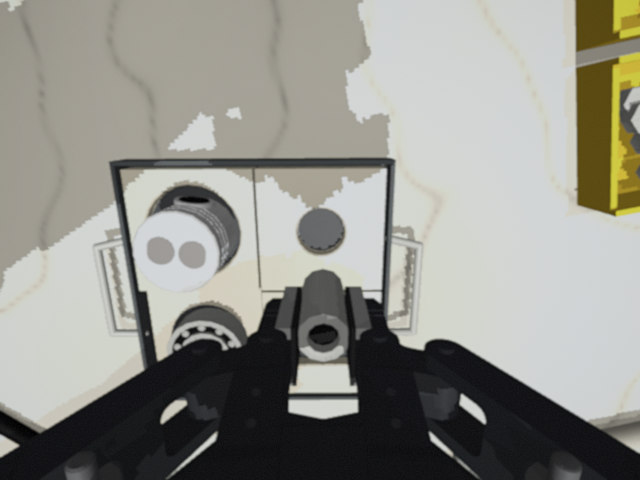

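Pin held upright (324,330); its well at (321,231) is free and its finger sides are clear of the piston. Lower.

Scaled: 0.03 m is 0.6, 0.02 m is 0.4.

Call:
inch_along(
  moves=[
    {"pos": [-0.01, 0, 0.6], "aperture": 0.012},
    {"pos": [0, 0, 0.6], "aperture": 0.012},
    {"pos": [0, 0, 0.4], "aperture": 0.012},
    {"pos": [0, 0, 0.3], "aperture": 0.012},
    {"pos": [0, 0, 0.18], "aperture": 0.012},
    {"aperture": 0.012},
    {"aperture": 0.012},
  ],
)

```text
clock: 19.55
eef_pos: [0.5843, 0.2718, 0.0356]
orientation: [0.0, 0.776, 0.631, 0.0]
force: [1.0, -0.3, -1.1]
gripper_width: 0.0182
grip_force: 59.1
```

```bash
python3 - <<'E'
from h import *
go([.5841,.2731],.033,-.205)
E
```

```text
shift [ 0.0012 -0.0005  0.0026] rz -0.001 q6 2.21
```

Scaled: -0.04 m is -0.8, -0.03 m is -0.6.

Call:
inch_along(
  moves=[
    {"pos": [0.02, 0, 0.05], "aperture": 0.012},
    {"aperture": 0.012},
    {"aperture": 0.012},
    {"aperture": 0.03},
    {"aperture": 0.03},
    {"aperture": 0.03},
    {"pos": [0, 0, -0.4], "aperture": 0.035},
    {"pos": [0, 0, -0.8], "aperture": 0.035},
    {"pos": [0, 0, -0.8], "aperture": 0.035},
    {"pos": [0, 0, -0.6], "aperture": 0.04},
    {"aperture": 0.05},
    {"aperture": 0.05},
  ],
)

```text
clock: 20.75
eef_pos: [0.5844, 0.2735, 0.1627]
orientation: [0.0, 0.776, 0.631, 0.001]
force: [-0.4, 0.0, -0.2]
gripper_width: 0.0502
grip_force: 0.0
```

```bash
python3 - <<'E'
from h import *
go([.6066,-.364],.16,-.202)
s=sensors.sense();P=(Rt(),s["eef_pos"]);d=get_image("wrist");cv2.imwrite("pics/w7.png",d["img"][:,:,::-1])
E
```

```text
shift [-0.6197  0.1515  0.0024] rz -0.003 q6 2.21
```

View pics/w7.png

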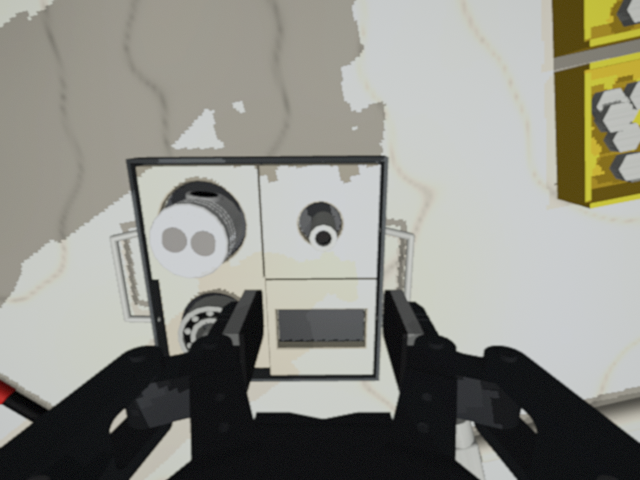

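Pin stands in its well (321,236). Now the cap.

Scaled: -0.0443 m is -0.886, 0.0108 m is 0.216.

Call:
inch_along(
  moves=[
    {"pos": [-0.886, 0.216, 0], "aperture": 0.05},
    {"pos": [-0.886, 0.216, 0], "aperture": 0.05},
    {"pos": [-0.886, 0.216, 0], "aperture": 0.05},
    {"pos": [-0.886, 0.216, 0], "aperture": 0.05},
    {"pos": [-0.886, 0.216, 0], "aperture": 0.05},
    {"pos": [-0.886, 0.216, 0], "aperture": 0.05},
    {"pos": [-0.886, 0.216, 0], "aperture": 0.05},
    {"pos": [-0.886, 0.216, 0], "aperture": 0.05},
    {"pos": [-0.886, 0.216, 0], "aperture": 0.05},
    {"pos": [-0.886, 0.216, 0], "aperture": 0.05},
    {"pos": [-0.886, 0.216, 0], "aperture": 0.05},
    {"pos": [-0.886, 0.216, 0], "aperture": 0.05},
    {"pos": [-0.886, 0.216, 0], "aperture": 0.05},
    {"pos": [-0.886, 0.216, 0], "aperture": 0.05},
    {"aperture": 0.05},
    {"aperture": 0.05},
  ],
)

```text
clock: 22.4
eef_pos: [0.6049, -0.3654, 0.1599]
orientation: [-0.002, 0.776, 0.63, -0.001]
force: [-0.1, 0.2, 0.4]
gripper_width: 0.0502
grip_force: 0.0
```

```bash
python3 - <<'E'
from h import *
s=sensors.sense();P=(Rt(),s["eef_pos"]);d=get_image("wrist");cv2.imwrite("pics/w8.png",d["img"][:,:,::-1])
np.save("P8.npy",np.c_[P[0],P[1]])
go([.6066,-.364],.014,-.202)
E
```

```text
shift [0.0004 0.0018 0.1464] rz -0.004 q6 1.23
```

View pics/w8.png

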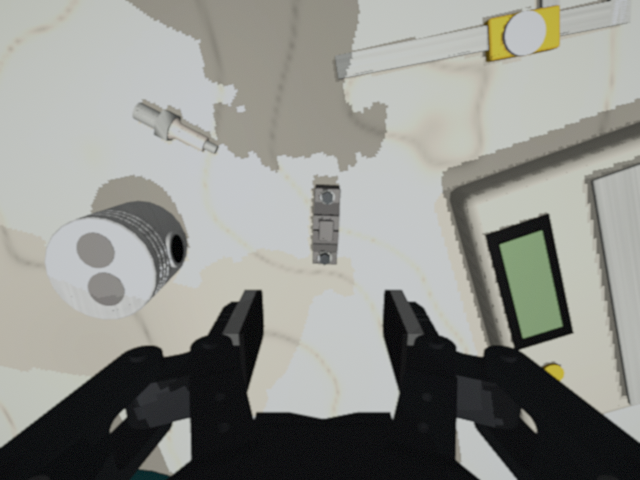

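Small cap centred at (326,229), along the image columns; big piston at (115,262), well clear.

```bash
python3 - <<'E'
from h import *
M=np.load("P8.npy");P=(M[:,:3],M[:,3]);d=get_image("wrist")
p=cast(d,[(325.5,230)],.031,P);print(p,cast(d,[(327,187),(325,263)],.022,P)); go(p[0],.012,-.205)
E
```

```text
[[ 0.60649742 -0.36693188]] [[ 0.61411056 -0.33623292]
 [ 0.59997565 -0.39639271]]
shift [-0.0032  0.002   0.149 ] rz 0.0 q6 1.23
```

Scaled: 0.04 m is 0.8, 0.02 m is 0.4.

Call:
inch_along(
  moves=[
    {"pos": [-0.04, 0.04, 0.8], "aperture": 0.05},
    {"pos": [0, 0, 0.8], "aperture": 0.05},
    {"pos": [0, 0, 0.8], "aperture": 0.05},
    {"pos": [0, 0, 0.4], "aperture": 0.05},
    {"pos": [0, 0, 0.16], "aperture": 0.05},
    {"aperture": 0.05},
    {"aperture": 0.012},
    {"aperture": 0.012},
    {"aperture": 0.012},
    {"aperture": 0.012},
    {"aperture": 0.012},
    {"aperture": 0.012},
    {"aperture": 0.012},
  ],
)

```text
clock: 23.8
eef_pos: [0.6086, -0.3675, 0.0165]
orientation: [0.001, 0.776, 0.631, 0.001]
force: [-0.8, 1.5, 7.5]
gripper_width: 0.0183
grip_force: 59.5
```

```bash
python3 - <<'E'
from h import *
go([.5649,.1811],.14,1.366)
E
```

```text
shift [ 0.5281 -0.154  -0.1244] rz 1.571 q6 1.23
```

Scaled: -0.05 m is -1, 0.044 m is 0.88.

Call:
inch_along(
  moves=[
    {"pos": [0, 0, -0.6], "aperture": 0.012},
    {"pos": [0, 0, -1], "aperture": 0.012},
    {"pos": [0, 0, -0.9], "aperture": 0.012},
    {"pos": [0.88, -0.256, 0], "aperture": 0.012},
    {"pos": [0.88, -0.256, 0], "aperture": 0.012},
    {"pos": [0.88, -0.256, 0], "aperture": 0.012},
    {"pos": [0.88, -0.256, 0], "aperture": 0.012},
    {"pos": [0.88, -0.256, 0], "aperture": 0.012},
    {"pos": [0.88, -0.256, 0], "aperture": 0.012},
    {"pos": [0.88, -0.256, 0], "aperture": 0.012},
    {"pos": [0.88, -0.256, 0], "aperture": 0.012},
    {"pos": [0.88, -0.256, 0], "aperture": 0.012},
    {"pos": [0.88, -0.256, 0], "aperture": 0.012},
    {"pos": [0.88, -0.256, 0], "aperture": 0.012},
    {"pos": [0.88, -0.256, 0], "aperture": 0.012},
  ],
)

```text
clock: 25.3
eef_pos: [0.5644, 0.183, 0.1401]
orientation: [0.0, 0.776, 0.631, 0.001]
force: [0.2, 0.0, -3.2]
gripper_width: 0.0187
grip_force: 59.0
```

Call:
inch_along(
  moves=[
    {"rot": [0, 0, -0.0228], "aperture": 0.012},
    {"rot": [0, 0, -0.0228], "aperture": 0.012},
    {"rot": [0, 0, -0.0228], "aperture": 0.012},
    {"rot": [0, 0, -0.0228], "aperture": 0.012},
    {"rot": [0, 0, -0.0228], "aperture": 0.012},
    {"rot": [0, 0, -0.0228], "aperture": 0.012},
    {"rot": [0, 0, -0.0228], "aperture": 0.012},
    {"rot": [0, 0, -0.0228], "aperture": 0.012},
    {"rot": [0, 0, -0.0228], "aperture": 0.012},
    {"rot": [0, 0, -0.0228], "aperture": 0.012},
    {"rot": [0, 0, -0.0228], "aperture": 0.012},
    {"aperture": 0.012},
    {"aperture": 0.012},
  ],
)

```text
clock: 26.6
eef_pos: [0.5647, 0.1812, 0.1397]
orientation: [0.0, 0.103, 0.995, 0.0]
force: [1.0, 0.5, -1.7]
gripper_width: 0.0183
grip_force: 59.0
```

```bash
python3 - <<'E'
from h import *
go([.5649,.1811],.0275,1.366)
s=sensors.sense();P=(Rt(),s["eef_pos"]);np.save("P9.npy",np.c_[P[0],P[1]])
d=get_image("wrist");cv2.imwrite("pics/w9.png",d["img"][:,:,::-1])
E
```

```text
shift [-1.000e-04 -0.000e+00  1.122e-01] rz -0.002 q6 0.52
```

View pics/w9.png

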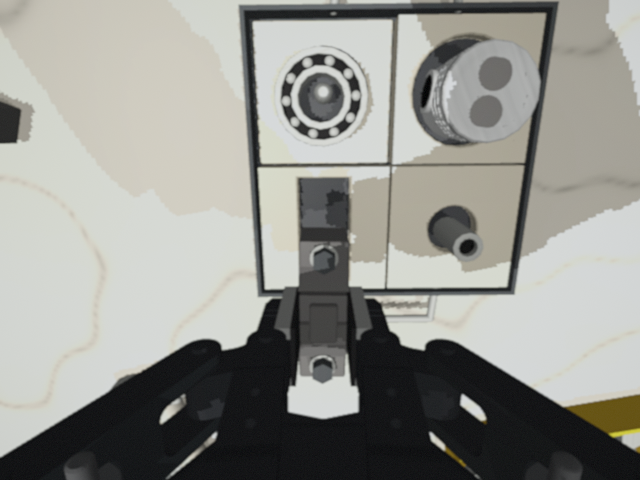

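Cap held with bolts at (323,258) and (322,370), well behind it from row 178; parts in the other nests stand well.

Scaled: 0.03 m is 0.6, 0.025 m is 0.5.

```bash
python3 - <<'E'
from h import *
M=np.load("P9.npy");P=(M[:,:3],M[:,3]);d=get_image("wrist")
p=cast(d,[(323,258),(322,370)],.151,P).mean(0);print(p);print(P[0].T@np.r_[p-[.5649,.1811],0])
E
```

```text
[0.56418847 0.18119451]
[ 7.15759761e-04 -5.38561524e-05 -4.04608147e-07]
```

Call:
inch_along(
  moves=[
    {"pos": [0, 0, 0.6], "aperture": 0.012},
    {"pos": [0, 0, 0.6], "aperture": 0.012},
    {"pos": [0, 0, 0.5], "aperture": 0.012},
    {"pos": [0, 0, 0.3], "aperture": 0.012},
    {"aperture": 0.012},
    {"aperture": 0.012},
  ],
)

```text
clock: 27.3
eef_pos: [0.5647, 0.1813, 0.0397]
orientation: [-0.0, 0.102, 0.995, -0.0]
force: [-0.2, 0.3, -2.1]
gripper_width: 0.0181
grip_force: 58.9
```

```bash
python3 -c "
from h import *
go([.5649,.1811],.0275,1.366)"
```

```text
shift [-0.0002 -0.0001  0.0122] rz 0.001 q6 0.51
```

The manual's scale: shifts go in shares of 50 mm and turns go in shares of 2 pi rad. Converting my numbers, 0.007 m is 0.14, 0.005 m is 0.1.

Call:
inch_along(
  moves=[
    {"pos": [0, 0, 0.14], "aperture": 0.012},
    {"pos": [0, 0, 0.1], "aperture": 0.012},
    {"aperture": 0.012},
    {"aperture": 0.012},
  ],
)

```text
clock: 27.7
eef_pos: [0.5648, 0.1812, 0.0275]
orientation: [0.0, 0.101, 0.995, 0.0]
force: [0.6, -0.7, -1.8]
gripper_width: 0.0183
grip_force: 59.0
```

Call:
inch_along(
  moves=[
    {"aperture": 0.03},
    {"aperture": 0.03},
    {"aperture": 0.03},
    {"pos": [0, 0, -0.4], "aperture": 0.035},
    {"pos": [0, 0, -0.8], "aperture": 0.035},
    {"pos": [0, 0, -0.8], "aperture": 0.035},
    {"pos": [0, 0, -1], "aperture": 0.035},
    {"pos": [-1, 0, 0], "aperture": 0.035},
    {"pos": [-1, 0, 0], "aperture": 0.035},
    {"aperture": 0.035},
    {"aperture": 0.035},
  ],
)

```text
clock: 28.8
eef_pos: [0.6629, 0.1606, 0.176]
orientation: [-0.001, 0.102, 0.995, -0.0]
force: [-1.1, 0.3, -0.1]
gripper_width: 0.0349
grip_force: 0.0
```

```bash
python3 - <<'E'
from h import *
P=(Rt(),sensors.sense()["eef_pos"]);d=get_image("wrist");a=d["img"][:,:,::-1]
d=get_image("side");b=cv2.resize(d["img"][130:250,130:330,::-1],(640,384))
cv2.imwrite("pics/f.png",cv2.resize(np.vstack([a[:,:],b]),None,fx=.69,fy=.69))
E
```

```text
(no output)
```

View pics/f.png

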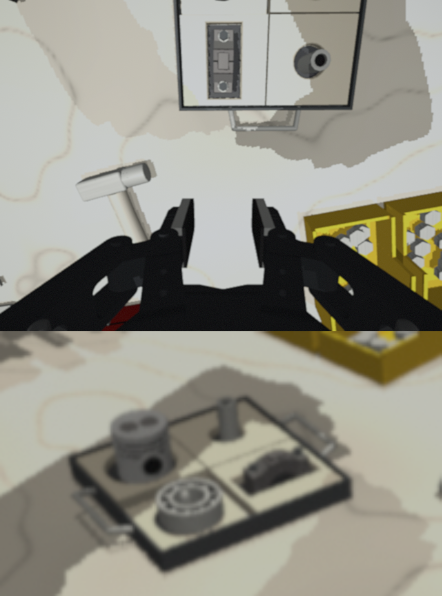

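The picture shows all four parts upright and seated: cap in its well at (223,60), pin at (315,60), and in the side view the piston, bearing, pin and cap. The robot is clear of everything.

```bash
python3 -c "
from cell import env, workorder, sensors, get_image
print(workorder.hand_in())"
```

```text
the job is handed in; nothing more can be done
None
```

The kit is done and handed in at about 29 s: the final pictures show the small piston, wrist pin, small rod cap and bearing upright in their nests, and the big piston and big cap were not touched; the hand-in gave no verdict.

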